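# Unpin and uncover the stage-plate case

### The arm

A 7-joint arm with a two-finger parallel gripper is mounted at the origin on the work surface. World frame = base frame: x ahead of the robot, y to its left, z up, the work surface at z = 0. Lengths are in mm, angles in rad, forces in N, time in s.
With the tool pointing down it reaches from about 400 to 875 mm from the base axis. Payload 4.4 kg.
Tool frame: the origin (TCP) lies at the very end of the fingers, on their centre line; the grasp point (between the pads) lies 19 mm behind it; z points along the fingers, y is the direction in which the jaws open and shut (so a half turn about z gives the same grasp; the last joint's range is limited). The gripper opens to 85 mm and grips with 20 to 120 N. Pads are 22 mm wide; open, the fingers measure 114 mm over their backs; the gripper's body (76 mm by 85 mm) begins 54 mm behind the grasp point. The pads swing forward as they close: fully open they stand 13 mm farther back than shut.
Start: joints at [1.144, 0.628, 0.038, 1.517, -0.027, 0.996, -0.02], TCP at [229.493, -608.154, 231.313] pointing down, gripper open.
Joint ranges: [-3.06, 3.06], [-0.37, 2.12], [-1.25, 1.32], [0.18, 2.47], [-1.1, 4.24], [0.23, 1.98], [-2.94, 2.94]. Speed limits (rad/s): [2.57, 2.57, 3.14, 3.14, 3.14, 3.14, 3.14].

### API

Orientations are given as [roll, pitch, yaw] about the fixed x, y, z axes, in that order (R = Rz(yaw) Ry(pitch) Rx(roll)).
In Python, from cell import ctrl, eyes gives the robot as it stands.
- The arm moves only by the tool move_arm, never from a script. Its argument "increments" is a list of rows, each a list of 6 numbers: the shift along the tool's x, y, z in cm, then the turn, a rotation vector about the tool's x, y, z in degrees. In form: [[x, y, z, wx, wy, wz], ...]. A call has 1 to 20 rows; each row is the pose to reach, as a shift and turn from the pose commanded when the call began, along the tool's axes at that moment; what a row does not reach only later rows make up. A row lasts 1/10 s, in which the tool goes at most 50 mm and 8.59 degrees, less where a joint would pass 70% of its speed; a pose out of reach is approached as far as the arm can. A call with a gripper value outside its range is refused whole. "grip" is the opening, from -1 (shut) to 1 (fully open), set as the call begins (left out, the last holds). The fingers move at their own pace and stop on an object; the grip force is fixed at half the most. Time passes only in rows, so rows that repeat a pose let the fingers close. It gives the time, the measured TCP pose, the force and the opening at its end, in the units of the state.
- ctrl.read_state(): the state, without advancing time (a new reading comes with each control period).
- eyes.get_image(name): name is "side" or "top" or "wrist"; returns the picture (420x560x3 uint8, red, green, blue); there is no depth.
- eyes.calibration(name): a dict with "fx", "fy", "cx", "cy" (pixels), "dist" ([k1, k2, p1, p2, k3] as OpenCV has them; the pictures are not rectified), "pose" (4x4, takes a point from camera to world coordinates); the wrist camera has in their place "tool_from_camera" (4x4, takes a point from camera to tool coordinates, whose origin is the TCP and whose axes are the flange's). Camera axes: x right, y up, looking along -z (the intrinsics and any distortion apply to the point x, -y, -z); pixel columns grow to the right and rows downward; lengths in mm; the calibration is good to about 2 mm. A picture is of the moment at which its call begins: read the wrist's pose just before it. calibration takes no time and is no camera call.
- ctrl.finish_job(): hands the job in, once; it reports no verdict.
The state is a dict: "clock": time; "qpos": joint angles; "qd": joint speeds; "tau": joint torques, N m; "eef_pos": TCP position; "tool_rot": TCP orientation; "force": force on the tool from outside, world axes, zero at the start; "torque": the same for the moment, N m; "width": finger opening in mm.
Only numpy, scipy, OpenCV 4.12 (cv2) and the standard library are available. Lean on these libraries where they do the work, as an engineer would, in place of code of your own. Each camera call takes 0.05 s, during which the arm holds its last target. There are 200 camera calls.

### The job

Open the larger of the two pinned cases on the microscope bench. Pull its retaining pin sideways out of the hasp staple and lay the pin in the shallow metal tray; then lift the lid straight up off the case by its bar handle and set it down gently, flat and right way up, in the middle of the black rubber mat.

Things in the scene. Friction and masses are not known exactly. Their poses are not given: they have to be found in the camera images.
- pin_grip (a point): Grip point of the larger case's pin, 40 mm above the pin's underside: black upright grip 24 (x) x 12 (y) x 56 mm, pinch along y. From its foot a 12 x 6 mm flat bar runs along -y, ending 90 mm from the grip's centre; undersides level. The bar lies in a fixed staple (opening 18 x 12 mm, top 17 mm above pin's underside) 52 mm from the grip; it slides out level along +y, free after 50 mm. About 50 g.
- lid_grip (a point): Centre of the larger case's lid handle, a black bar 12 (x) x 80 (y) x 14 mm, over the lid's centre; pinch along x. Ivory lid 168 (x) x 148 (y) x 6 mm; point 30 mm above its top face, 44 mm above any surface it lies on (8 mm lip below). Slotted tongue reaches 138 mm to -x, over the staple. Loose on the fixed 65 mm high case; once unpinned it lifts straight up, clear after 25 mm. About 0.35 kg.
- tray: Shallow aluminium tray fixed on the bench, 140 mm (x) by 160 mm (y), rim 8 mm high. Origin: centre of its underside; the inner floor is 3 mm above it.
- mat: Black rubber mat fixed on the bench, 200 mm (x) by 180 mm (y) by 2 mm thick. Origin: centre of its underside.
Things that resemble listed ones, but are neither listed nor needed, are in the scene too. What is shaped like the part that bears pin_grip but blue is not meant. Several things have the shape of the tray; the one meant has the colours described above.

How it is judged (in metres and radians):
On the way:
1. the pin is out of the staple and lies in the tray (x of pin_grip in the frame of tray between -0.065 and 0.065 m and y of pin_grip in the frame of tray between -0.075 and 0.075 m and height (world z) of pin_grip below 0.055 m and linear speed of pin below 0.03 m/s), for 0.2 s.
At the end, for the whole second after the job is handed in: The larger case's pin lies in the tray (its grip within the tray's outline, its grip point under 55 mm high) and that case's lid lies on the mat, its handle within 40 mm of the mat's centre, right way up and within 0.1 rad of level, its handle point under 56 mm high; both released and at rest (x of pin_grip in the frame of tray between -0.065 and 0.065 m and y of pin_grip in the frame of tray between -0.075 and 0.075 m and height (world z) of pin_grip below 0.055 m and horizontal distance between lid_grip and mat below 0.04 m and angle between lid_grip's own z axis and vertical below 0.1 rad and height (world z) of lid_grip below 0.056 m and linear speed of each of lid, pin below 0.02 m/s); the robot touches nothing.
It fails at once if the lid is dropped: it falls faster than 0.7 m/s (a fall of 25 mm) while not held (linear speed of lid above 0.7 m/s and contact force between the fingers and lid below 0.1 N).
It also fails if it takes over 64 s, if anything falls off the work surface, if the arm or the gripper's body presses on something with over 40 N, if the wrist force passes 120 N, or if a joint passes its speed limit or range.

## Working session

There is one attempt and no reset: what is moved stays moved. The work goes in short steps, Python scripts to look and compute and a tool call to move; the robot and the scene stay as the last step left them, time stands still between calls to the robot, and variables do not carry over. Pictures are saved under pics/ and viewed, about 8 in all and at most 12, crops included, and the job is handed in when it is done.

Besides the shell and the picture viewer there is one more tool, called after "Call:" by a JSON object that holds its "op" and its "data", one argument or row to a line. move_arm: Moves the arm, as the interface text tells. Its arguments: {"type":"object","properties":{"increments":{"type":"array","items":{"type":"array","items":{"type":"number"}}},"grip":{"type":"number"}},"required":["increments"]}

```bash
mkdir -p pics; python3 - <<'E'
from cell import ctrl, eyes
import cv2
print(ctrl.read_state())
for n in("top","side"):
    cv2.imwrite(f"pics/{n}0.png",eyes.get_image(n)[:,:,::-1])
    c=eyes.calibration(n); print(n,c)
print(eyes.calibration("wrist"))
E
```

```text
{'clock': 0.0, 'qpos': array([ 1.14421262,  0.6293468 ,  0.03840701,  1.51836432, -0.02699791,
        0.99631129, -0.02001143]), 'qd': array([ 1.92030335e-04, -6.07266228e-04,  4.64109610e-05,  1.32928127e-04,
        7.69687273e-04,  1.13891494e-03,  1.17191213e-03]), 'tau': array([ 2.32719340e-04, -5.63404477e+01,  1.22620538e+00, -1.93445742e+01,
        1.09278836e-02,  1.06799137e-02,  2.74070908e-05]), 'eef_pos': array([ 229.27876958, -607.54813814,  230.38919595]), 'tool_rot': array([-3.13967975e+00,  6.57673487e-06,  3.60801779e-01]), 'force': array([ 0.19347515,  0.03239153, -0.30518339]), 'torque': array([-0.03082465,  0.05508198, -0.00199106]), 'width': 85.3418304372046}
top {'fx': 502.6889031241585, 'fy': 502.6889031241585, 'cx': 283.2848828613869, 'cy': 196.79911776928182, 'dist': array([-0.01891709,  0.        ,  0.        ,  0.        ,  0.        ]), 'pose': array([[ 1.10864023e-02,  9.97649508e-01, -6.76206440e-02,
         3.35818744e+02],
       [-9.99926310e-01,  1.07263733e-02, -5.68501419e-03,
         1.33756001e+01],
       [-4.94632735e-03,  6.76786874e-02, 
[... 511 characters left out ...]
3009308e-03,  8.61173408e-01,  5.08220053e-01,
         6.44539285e+02],
       [ 0.00000000e+00,  0.00000000e+00,  0.00000000e+00,
         1.00000000e+00]])}
{'fx': 291.1599194456471, 'fy': 291.1599194456471, 'cx': 280.0200262099048, 'cy': 210.35907064243017, 'dist': array([-0.0080015,  0.       ,  0.       ,  0.       ,  0.       ]), 'tool_from_camera': array([[ 1.54482901e-03,  9.52101505e-01,  3.05778249e-01,
         7.75738367e+01],
       [ 9.99998807e-01, -1.47413439e-03, -4.62104791e-04,
         2.30404798e-01],
       [ 1.07875662e-05,  3.05778598e-01, -9.52102646e-01,
        -1.42606042e+02],
       [ 0.00000000e+00,  0.00000000e+00,  0.00000000e+00,
         1.00000000e+00]])}
```

View pics/top0.png

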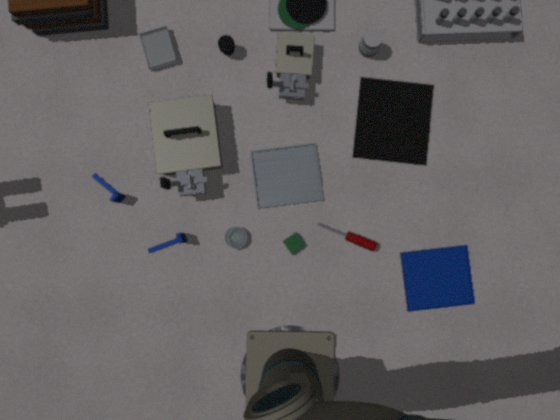

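View pics/side0.png

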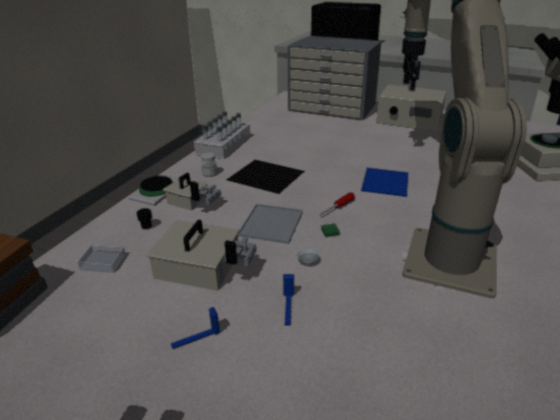

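The top view shows these candidates:
- **Case:** larger at (185,134), smaller at (295,55).
- **Pin grip:** black at (166,183) on the larger case and (270,80) on the smaller one. The blue loose pins at (117,197) and (182,238) are decoys.
- **Tray:** grey at (288,176), blue at (437,278), small dish at (158,48).
- **Mat:** black at (394,121).

I choose the larger case with its black pin, the grey tray and the black mat, and will check the choice in a close crop.

```bash
python3 - <<'E'
import cv2,numpy as np
im=cv2.imread("pics/top0.png")
a=cv2.resize(im[85:210,140:240],None,fx=5,fy=5,interpolation=cv2.INTER_CUBIC)[:600]
a=cv2.convertScaleAbs(a,alpha=1.6)
cv2.imwrite("pics/crop1.png",a)
b=cv2.convertScaleAbs(cv2.resize(im[70:220,240:440],None,fx=4,fy=4,interpolation=cv2.INTER_CUBIC),alpha=1.6)
cv2.imwrite("pics/crop2.png",b)
E
```

```text
(no output)
```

View pics/crop1.png

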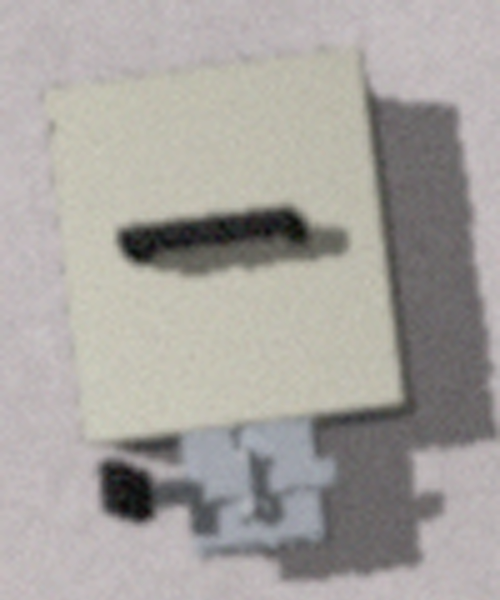

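View pics/crop2.png

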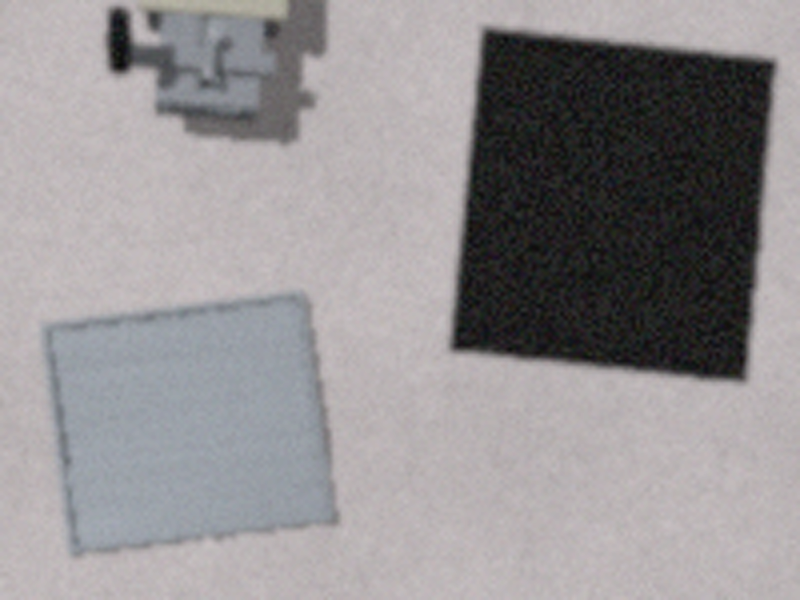

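Choice confirmed: the larger case has the black pin grip at about (165,183), protruding to +y, and the grey tray and black mat are clear. Now I'll measure.

```bash
cat > h.py <<'E'
import numpy as np,cv2
from scipy.spatial.transform import Rotation as R
from cell import ctrl,eyes
def pose(n,st=None):
    c=eyes.calibration(n)
    if n!="wrist": return c,c["pose"]
    T=np.eye(4);T[:3,:3]=R.from_euler('xyz',st["tool_rot"]).as_matrix();T[:3,3]=st["eef_pos"]
    return c,T@c["tool_from_camera"]
def ray(n,px,st=None):
    c,T=pose(n,st);K=np.array([[c["fx"],0,c["cx"]],[0,c["fy"],c["cy"]],[0,0,1]])
    u=cv2.undistortPoints(np.array(px,float).reshape(-1,1,2),K,c["dist"]).reshape(-1,2)
    d=np.c_[u[:,0],-u[:,1],-np.ones(len(u))]@T[:3,:3].T
    return T[:3,3],d
def onz(n,px,z,st=None):
    o,d=ray(n,px,st);return o+d*((z-o[2])/d[:,2])[:,None]
def proj(n,P,st=None):
    c,T=pose(n,st);p=(np.atleast_2d(P)-T[:3,3])@T[:3,:3];K=np.array([[c["fx"],0,c["cx"]],[0,c["fy"],c["cy"]],[0,0,1]])
    return cv2.projectPoints(p*[1,-1,-1],np.zeros(3),np.zeros(3),K,c["dist"])[0].reshape(-1,2)
def inc(p,yaw=None,st=None):
    "row (cm,deg) from current pose to world p, tool down with jaw (tool y) rotated to yaw"
    st=st or ctrl.read_state();A=R.from_euler('xyz',st["tool_rot"])
    B=A if yaw is None else R.from_euler('xyz',[np.pi,0,yaw])
    return np.round(np.r_[A.inv().apply(np.array(p)-st["eef_pos"])/10,np.degrees((A.inv()*B).as_rotvec())],2)
E
python3 - <<'E'
from h import *
def s(c,k,o): return (np.array(c)+.5)/k-.5+o
for nm,c,k,o,z in (("lid",[(45,92),(358,48),(408,402),(88,440)],5,(140,85),71),("tray",[(45,325),(303,292),(337,523),(73,555)],4,(240,70),8),("mat",[(485,28),(775,62),(745,380),(453,349)],4,(240,70),2)):
    P=onz("top",s(c,k,o),z); 
    print(nm,P.mean(0).round(1),[np.linalg.norm(P[i]-P[i-1]).round(1) for i in range(4)],"x-axis yaw deg",np.degrees([np.arctan2(*(P[0]-P[3])[[1,0]]),np.arctan2(*(P[1]-P[2])[[1,0]]),np.arctan2(*(P[0]-P[1])[[1,0]])-np.pi/2,np.arctan2(*(P[3]-P[2])[[1,0]])-np.pi/2]).round(1))
print("griptop z80",onz("top",s([(115,488)],5,(140,85)),80))
im=cv2.imread("pics/side0.png")
cv2.imwrite("pics/crop3.png",cv2.convertScaleAbs(cv2.resize(im[210:310,145:275],None,fx=6,fy=6,interpolation=cv2.INTER_CUBIC),alpha=1.6))
E
```

```text
lid [555.3 247.2  71. ] [np.float64(162.5), np.float64(145.3), np.float64(165.7), np.float64(146.7)] x-axis yaw deg [8.7 9.1 8.6 7.4]
tray [468.3  11.9   8. ] [np.float64(139.4), np.float64(156.3), np.float64(140.5), np.float64(158.6)] x-axis yaw deg [7.8 8.7 7.9 7.5]
mat [ 605.5 -244.4    2. ] [np.float64(198.6), np.float64(177.9), np.float64(196.5), np.float64(176.8)] x-axis yaw deg [-5.6 -5.9 -6.2 -5.5]
griptop z80 [[442.13443843 292.08542132  80.        ]]
```

View pics/crop3.png

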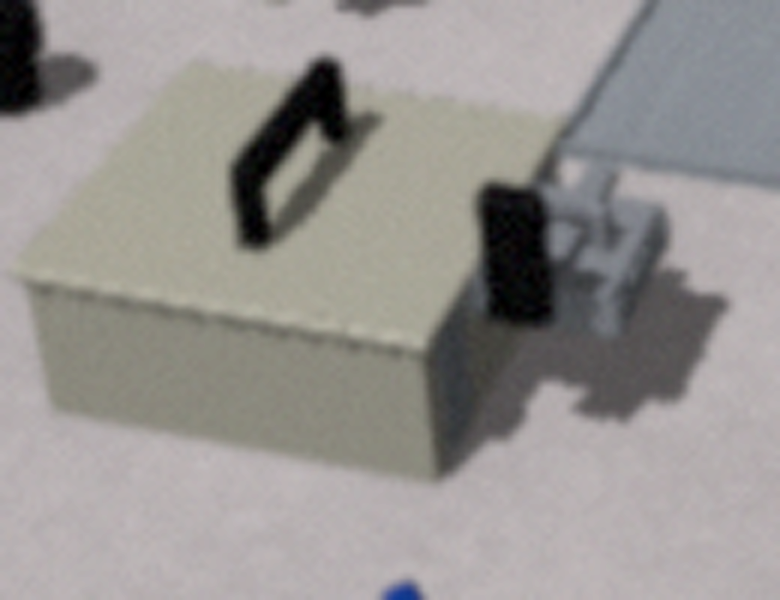

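The side crop shows the pin's upright grip at crop (478–552, 182–325). It stands at +y of the staple, just off the case's -x face. I'll fit the grip box to both views.

```bash
python3 - <<'E'
from h import *
from scipy.optimize import least_squares
def s(c,k,o): return (np.array(c)+.5)/k-.5+o
yaw=np.radians(8.5);Rz=R.from_euler('z',yaw)
B=np.array([[a,b,c] for a in(-12,12) for b in(-6,6) for c in(-40,16)])
def ext(n,p):
    q=proj(n,Rz.apply(B)+p);return np.r_[q.min(0),q.max(0)]
o=np.r_[s([(100,457),(155,522)],5,(140,85)).ravel(),s([(478,182),(552,325)],6,(145,210)).ravel()]
f=lambda p:np.r_[ext("top",p),ext("side",p)]-o
r=least_squares(f,[440,290,70]);print("pin",r.x,r.fun.round(2))
# handle bar in both views
H=np.array([[a,b,c] for a in(-6,6) for b in(-40,40) for c in(-7,7)])
for p in ([555.3,247.2,101],):
    for n,k,of in(("top",5,(140,85)),("side",6,(145,210))):
        q=(proj(n,Rz.apply(H)+p)-of+.5)*k-.5;print(n,q.min(0),q.max(0))
p=r.x; 
g=p+np.array([0,0,120]); print("above pin",inc(g,yaw))
st=ctrl.read_state()
E
```

```text
pin [439.49040091 281.83693832 108.2720864 ] [-0.71 -0.35  0.96  0.47 -1.17 -1.2   1.05  1.28]
top [116.70962368 202.657267  ] [304.35989404 259.91481776]
side [227.10265599  47.37828248] [350.0308896  198.11934537]
above pin [ 5.106e+01 -7.580e+01  3.500e-01 -9.000e-02  1.000e-02  1.217e+01]
```

```bash
python3 - <<'E'
from h import *
y=np.radians(8.5)
print(inc([540,-150,280],y),inc([480,275,240],y))
E
```

```text
[ 4.522e+01 -3.186e+01 -4.900e+00 -9.000e-02  1.000e-02  1.217e+01] [ 5.461e+01 -7.373e+01 -8.300e-01 -9.000e-02  1.000e-02  1.217e+01]
```

Call:
{"op": "move_arm", "data": {
  "increments": [
    [45.2,-31.9,-4.9,-0.1,0,12.2],
    [45.2,-31.9,-4.9,-0.1,0,12.2],
    [45.2,-31.9,-4.9,-0.1,0,12.2],
    [45.2,-31.9,-4.9,-0.1,0,12.2],
    [45.2,-31.9,-4.9,-0.1,0,12.2],
    [45.2,-31.9,-4.9,-0.1,0,12.2],
    [45.2,-31.9,-4.9,-0.1,0,12.2],
    [45.2,-31.9,-4.9,-0.1,0,12.2],
    [45.2,-31.9,-4.9,-0.1,0,12.2],
    [45.2,-31.9,-4.9,-0.1,0,12.2],
    [54.6,-73.7,-0.8,-0.1,0,12.2],
    [54.6,-73.7,-0.8,-0.1,0,12.2],
    [54.6,-73.7,-0.8,-0.1,0,12.2],
    [54.6,-73.7,-0.8,-0.1,0,12.2],
    [54.6,-73.7,-0.8,-0.1,0,12.2],
    [54.6,-73.7,-0.8,-0.1,0,12.2],
    [54.6,-73.7,-0.8,-0.1,0,12.2],
    [54.6,-73.7,-0.8,-0.1,0,12.2],
    [54.6,-73.7,-0.8,-0.1,0,12.2],
    [54.6,-73.7,-0.8,-0.1,0,12.2]
  ],
  "grip": 0.2
}}

```text
clock: 2.1
eef_pos: [478.2, 280.1, 238.6]
tool_rot: [-3.14, 0.001, 0.154]
force: [-0.6, 0.5, -0.5]
width: 51.6
```

Call:
{"op": "move_arm", "data": {
  "increments": [
    [0,0,0,0,0,0],
    [0,0,0,0,0,0],
    [0,0,0,0,0,0]
  ]
}}

```text
clock: 2.4
eef_pos: [480.5, 272.2, 239.2]
tool_rot: [3.139, 0.0, 0.146]
force: [-0.4, -0.3, 0.4]
width: 50.9
```

```bash
python3 - <<'E'
from h import *
import pickle
st=ctrl.read_state();im=eyes.get_image("wrist")[:,:,::-1].copy();pickle.dump(st,open("st1.pkl","wb"))
cv2.imwrite("pics/w1.png",im)
print(st["eef_pos"],st["tool_rot"],st["qpos"],st["width"])
Rz=R.from_euler('z',np.radians(8.5))
for p in([439.5,281.8,124],[555.3,247.2,108]): print(proj("wrist",p,st))
cv2.imwrite("pics/w1b.png",cv2.convertScaleAbs(cv2.resize(im[100:400,60:460],None,fx=2,fy=2,interpolation=cv2.INTER_CUBIC),alpha=1.6))
E
```

```text
[480.50943285 272.24537993 239.20226037] [3.13851033e+00 1.83794111e-04 1.45554499e-01] [-0.55448781  0.47849436 -0.02000514  1.78248659  0.01546467  0.88219524
 -2.00733107] 50.916097670280315
[[263.12172112 243.88543595]]
[[318.54219651 125.41344889]]
```

View pics/w1.png

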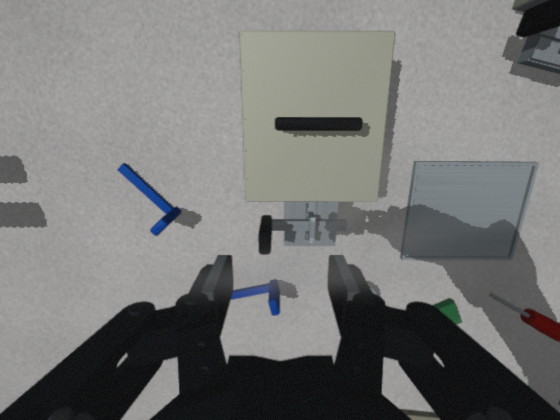

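The wrist view has the handle centre at (318,124), against a predicted (318.5,125.4). The pin grip is at about (265,235). Enlarging the pin.

```bash
python3 - <<'E'
from h import *
import pickle
st=pickle.load(open("st1.pkl","rb"))
im=cv2.imread("pics/w1.png")[195:275,235:355]
im=cv2.convertScaleAbs(cv2.resize(im,None,fx=6,fy=6,interpolation=cv2.INTER_CUBIC),alpha=2.2)
Rz=R.from_euler('z',np.radians(8.4))
p=np.array([439.5,281.8,108.])
for z,c in((16,(0,0,255)),(-40,(0,255,0))):
    B=Rz.apply([[a,b,z] for a,b in((-12,-6),(12,-6),(12,6),(-12,6))])+p
    q=((proj("wrist",B,st)-(235,195)+.5)*6-.5).astype(int)
    cv2.polylines(im,[q.reshape(-1,1,2)],True,c,1)
cv2.imwrite("pics/w1c.png",im)
E
```

```text
(no output)
```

View pics/w1c.png

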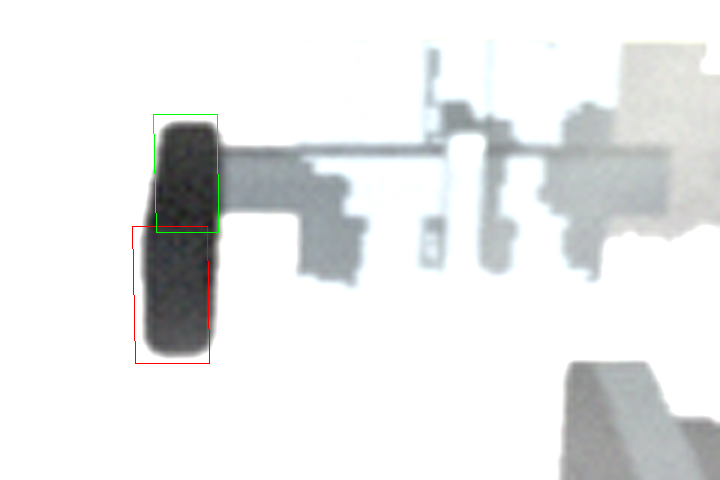

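The boxes fit to about 1 mm: the pin is at roughly (440.3, 280.8, 107). Computing the grasp rows.

```bash
python3 - <<'E'
from h import *
y=np.radians(8.4)
st=ctrl.read_state();print(st["eef_pos"],st["tool_rot"])
print(inc([440.3,280.8,160],y),inc([440.3,280.8,89],y))
E
```

```text
[480.65587626 272.1729996  239.34816588] [ 3.13878490e+00 -1.14490881e-04  1.45067670e-01]
[-3.87 -1.46  7.93  0.16 -0.01 -0.09] [-3.870e+00 -1.480e+00  1.503e+01  1.600e-01 -1.000e-02 -9.000e-02]
```

Call:
{"op": "move_arm", "data": {
  "increments": [
    [-3.9,-1.5,4,0,0,0],
    [-3.9,-1.5,7.9,0,0,0],
    [-3.9,-1.5,9,0,0,0],
    [-3.9,-1.5,11,0,0,0],
    [-3.9,-1.5,13,0,0,0],
    [-3.9,-1.5,15,0,0,0],
    [-3.9,-1.5,15,0,0,0],
    [-3.9,-1.5,15,0,0,0]
  ]
}}

```text
clock: 3.25
eef_pos: [440.9, 282.4, 90.1]
tool_rot: [3.14, -0.001, 0.146]
force: [0.1, 0.6, -0.3]
width: 51.1
```

Call:
{"op": "move_arm", "data": {
  "increments": [
    [0,0,0,0,0,0],
    [0,0,0,0,0,0],
    [0,0,0,0,0,0],
    [0,0,0,0,0,0],
    [0,0,0,0,0,0]
  ],
  "grip": -1
}}

```text
clock: 3.75
eef_pos: [440.3, 283.0, 90.6]
tool_rot: [3.14, -0.002, 0.148]
force: [-0.7, 0.2, 6.0]
width: 11.2
```

Call:
{"op": "move_arm", "data": {
  "increments": [
    [0,-0.6,0,0,0,0],
    [0,-1.4,0,0,0,0],
    [0,-2.2,0,0,0,0],
    [0,-3,0,0,0,0],
    [0,-3.8,0,0,0,0],
    [0,-4.6,0,0,0,0],
    [0,-5.4,0,0,0,0],
    [0,-6.2,0,0,0,0],
    [0,-6.8,0,0,0,0],
    [0,-6.8,0,0,0,0]
  ]
}}

```text
clock: 4.75
eef_pos: [429.1, 352.0, 89.3]
tool_rot: [-3.142, -0.001, 0.149]
force: [-0.7, 0.3, 0.1]
width: 11.0
```

```bash
python3 - <<'E'
from h import *
st=ctrl.read_state();print(st["eef_pos"],st["tool_rot"],st["force"],st["width"])
a=eyes.get_image("top")[85:210,120:320,::-1];b=eyes.get_image("wrist")[:,:,::-1]
a=cv2.resize(a,(400,250),interpolation=cv2.INTER_CUBIC);b=cv2.resize(b,(400,300))
cv2.imwrite("pics/p1.png",cv2.convertScaleAbs(np.vstack([a,b]),alpha=1.6))
E
```

```text
[429.07272403 352.03763657  89.27460252] [-3.14154866e+00 -8.06386350e-04  1.49286673e-01] [-0.6853169   0.26234758  0.1262465 ] 11.035326369077225
```

View pics/p1.png

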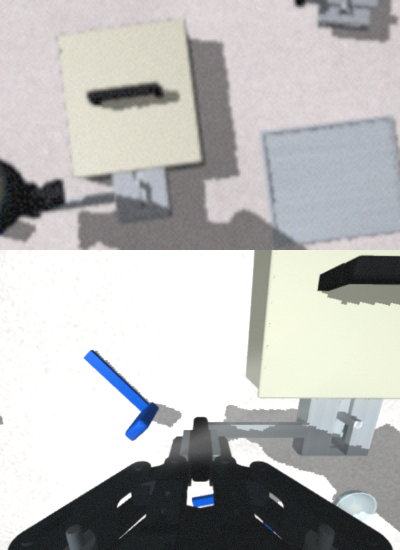

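The pin is out: the bar end is clear of the staple in both views, and the lid is undisturbed. Now carrying it to the tray.

```bash
python3 - <<'E'
from h import *
y=np.radians(8.2)
for p in([429,352,180],[462.5,53.5,180],[462.5,53.5,60],[462.5,53.5,30]): print(inc(p,y))
E
```

```text
[ 0.02 -0.1  -9.1   0.05 -0.    0.31]
[-1.09 29.92 -9.07  0.05 -0.    0.31]
[-1.09 29.91  2.93  0.05 -0.    0.31]
[-1.09 29.91  5.93  0.05 -0.    0.31]
```

Call:
{"op": "move_arm", "data": {
  "increments": [
    [0,0,-4,0,0,0],
    [0,0,-9,0,0,0],
    [-0.2,4,-9.1,0,0,0],
    [-0.3,8,-9.1,0,0,0],
    [-0.5,12.5,-9.1,0,0,0],
    [-0.6,17,-9.1,0,0,0],
    [-0.8,21.5,-9.1,0,0,0],
    [-0.9,26,-9.1,0,0,0],
    [-1.1,29,-9,0,0,0],
    [-1.1,29.9,-7,0,0,0],
    [-1.1,29.9,-4,0,0,0],
    [-1.1,29.9,0,0,0,0],
    [-1.1,29.9,3,0,0,0],
    [-1.1,29.9,4.5,0,0,0],
    [-1.1,29.9,5.2,0,0,0],
    [-1.1,29.9,5.7,0,0,0],
    [-1.1,29.9,5.7,0,0,0],
    [-1.1,29.9,5.7,0,0,0]
  ]
}}

```text
clock: 6.65
eef_pos: [463.2, 52.9, 33.4]
tool_rot: [3.14, -0.002, 0.148]
force: [0.8, -0.2, 0.5]
width: 11.1
```

```bash
python3 - <<'E'
from h import *
st=ctrl.read_state();print(st["eef_pos"],st["tool_rot"],st["force"],st["width"])
b=eyes.get_image("side")[180:270,220:340,::-1];
cv2.imwrite("pics/p2.png",cv2.convertScaleAbs(cv2.resize(b,None,fx=5,fy=5,interpolation=cv2.INTER_CUBIC),alpha=1.6))
E
```

```text
[463.23228671  52.88155087  33.37526488] [ 3.13994035e+00 -1.67584652e-03  1.47792221e-01] [ 0.82749227 -0.19577972  0.51715162] 11.144822861163858
```

View pics/p2.png

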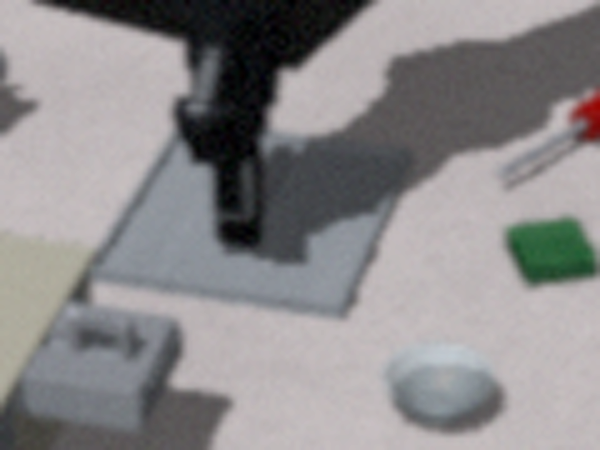

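The pin is hovering just above the tray floor. I'll lower it slowly to contact.

Call:
{"op": "move_arm", "data": {
  "increments": [
    [0,0,0.2,0,0,0],
    [0,0,0.4,0,0,0],
    [0,0,0.6,0,0,0],
    [0,0,0.6,0,0,0],
    [0,0,0.6,0,0,0]
  ]
}}

```text
clock: 7.2
eef_pos: [462.7, 52.7, 26.7]
tool_rot: [3.14, -0.0, 0.148]
force: [-0.1, 0.1, -0.4]
width: 11.2
```

Call:
{"op": "move_arm", "data": {
  "increments": [
    [0,0,0.1,0,0,0],
    [0,0,0.2,0,0,0],
    [0,0,0.2,0,0,0],
    [0,0,0.2,0,0,0]
  ]
}}

```text
clock: 7.6
eef_pos: [462.8, 52.7, 24.8]
tool_rot: [3.14, -0.001, 0.148]
force: [0.5, 0.2, 1.0]
width: 11.4
```

Call:
{"op": "move_arm", "data": {
  "increments": [
    [0,0,0.1,0,0,0],
    [0,0,0.2,0,0,0],
    [0,0,0.2,0,0,0],
    [0,0,0.2,0,0,0]
  ]
}}

```text
clock: 8.0
eef_pos: [462.8, 52.8, 24.7]
tool_rot: [3.139, -0.002, 0.148]
force: [-2.9, -0.1, 26.0]
width: 11.2
```

Contact at 26 N, so the pin is on the tray floor. Release and retreat upward.

Call:
{"op": "move_arm", "data": {
  "increments": [
    [0,0,-0.15,0,0,0],
    [0,0,-0.15,0,0,0]
  ]
}}

```text
clock: 8.2
eef_pos: [463.0, 52.8, 24.8]
tool_rot: [3.14, -0.001, 0.148]
force: [-1.2, 0.6, 12.4]
width: 11.1
```

Call:
{"op": "move_arm", "data": {
  "increments": [
    [0,0,0,0,0,0],
    [0,0,0,0,0,0],
    [0,0,0,0,0,0],
    [0,0,0,0,0,0],
    [0,0,-1,0,0,0],
    [0,0,-3,0,0,0],
    [0,0,-7,0,0,0],
    [0,0,-12,0,0,0],
    [0,0,-17,0,0,0],
    [0,0,-20,0,0,0],
    [0,0,-20,0,0,0]
  ],
  "grip": 0.2
}}

```text
clock: 9.3
eef_pos: [465.2, 53.6, 229.0]
tool_rot: [3.14, -0.01, 0.147]
force: [0.3, 0.4, -0.7]
width: 51.0
```

```bash
python3 - <<'E'
from h import *
st=ctrl.read_state();print(st["eef_pos"],st["tool_rot"],st["qpos"],st["width"])
b=eyes.get_image("side")[180:270,220:340,::-1];a=eyes.get_image("wrist")[:,:,::-1]
cv2.imwrite("pics/p3.png",cv2.convertScaleAbs(np.hstack([cv2.resize(b,(400,300),interpolation=cv2.INTER_CUBIC),cv2.resize(a,(400,300))]),alpha=1.6))
y=np.radians(98.5)
for p in([540,200,220],[555.3,247.2,170],[555.3,247.2,83]): print(inc(p,y))
E
```

```text
[465.21117759  53.56372679 228.97408346] [ 3.13955572 -0.00990721  0.14745389] [ 0.02735814  0.38021999 -0.2748337   2.0117498   0.15108239  0.75857942
 -1.76113375] 51.048051571691786
[ 9.820e+00 -1.341e+01  5.000e-01  1.800e-01  1.000e-02 -9.005e+01]
[ 1.202e+01 -1.787e+01  5.490e+00  1.800e-01  1.000e-02 -9.005e+01]
[ 1.200e+01 -1.789e+01  1.419e+01  1.800e-01  1.000e-02 -9.005e+01]
```

View pics/p3.png

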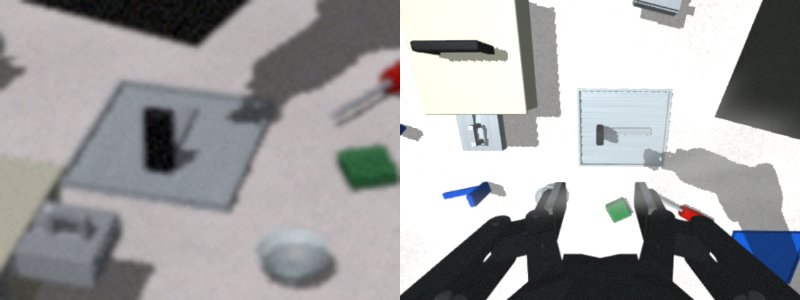

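The pin stands upright in the tray, about (600,133) in the right half. Next is the lid handle.

Call:
{"op": "move_arm", "data": {
  "increments": [
    [2,-3,0.5,0,0,-8.5],
    [4,-6,0.5,0,0,-17],
    [6,-9,0.5,0,0,-25.5],
    [8,-12,0.5,0,0,-34],
    [10,-14,0.5,0,0,-42.5],
    [12,-17.9,0.5,0,0,-51],
    [12,-17.9,1,0,0,-59.5],
    [12,-17.9,2,0,0,-68],
    [12,-17.9,3,0,0,-76.5],
    [12,-17.9,4,0,0,-85],
    [12,-17.9,5,0,0,-90],
    [12,-17.9,5.5,0,0,-90],
    [12,-17.9,5.5,0,0,-90],
    [12,-17.9,5.5,0,0,-90]
  ]
}}

```text
clock: 10.8
eef_pos: [554.6, 247.8, 168.5]
tool_rot: [-3.141, 0.002, 1.717]
force: [-0.8, 1.2, -0.6]
width: 51.4
```

```bash
python3 - <<'E'
from h import *
st=ctrl.read_state();print(st["eef_pos"],st["tool_rot"],st["qpos"],st["width"])
a=eyes.get_image("wrist")[:,:,::-1].copy()
p=np.array([555.3,247.2,108]);Rz=R.from_euler('z',np.radians(8.5))
q=proj("wrist",Rz.apply([[a_,b,0] for a_,b in((-6,-40),(6,-40),(6,40),(-6,40))])+p,st)
tp=proj("wrist",st["eef_pos"],st);print(q.round(),tp)
a=cv2.convertScaleAbs(a,alpha=1.6)
cv2.polylines(a,[q.astype(int).reshape(-1,1,2)],True,(0,0,255),1)
cv2.imwrite("pics/p4.png",a)
y=np.radians(98.5)
for p in([555.3,247.2,83],): print(inc(p,y))
E
```

```text
[554.61506399 247.7729634  168.49588318] [-3.14091039e+00  1.85417248e-03  1.71737423e+00] [-0.07885567  0.71550663 -0.64688991  1.69182469  0.52385992  0.91557472
 -0.78948457] 51.398638880398096
[[274. 275.]
 [289. 275.]
 [290. 174.]
 [273. 174.]] [[280.80570824 266.06045307]]
[-0.06  0.03  8.59  0.01  0.1  -0.08]
```

View pics/p4.png

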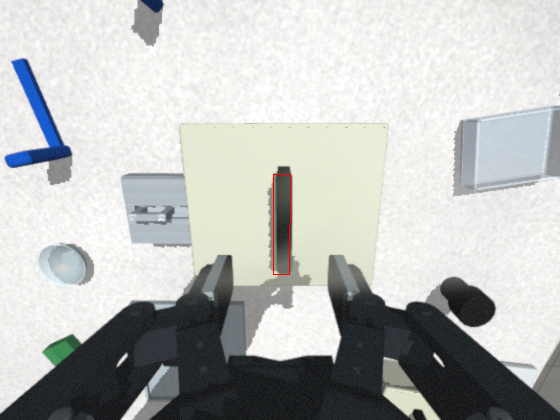

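The handle is between the fingers, with the bar centre at about (284,222), 2 mm to +x of the estimate. Descend and grip.

Call:
{"op": "move_arm", "data": {
  "increments": [
    [0,0.2,3,0,0,0],
    [0,0.2,5.5,0,0,0],
    [0,0.2,7.5,0,0,0],
    [0,0.2,8.5,0,0,0],
    [0,0.2,8.5,0,0,0],
    [0,0.2,8.5,0,0,0]
  ]
}}

```text
clock: 11.45
eef_pos: [557.4, 248.5, 84.8]
tool_rot: [3.14, 0.001, 1.719]
force: [-0.3, 0.2, -0.5]
width: 51.6
```

Call:
{"op": "move_arm", "data": {
  "increments": [
    [0,0,0,0,0,0],
    [0,0,0,0,0,0],
    [0,0,0,0,0,0],
    [0,0,0,0,0,0],
    [0,0,0,0,0,0],
    [0,0,0,0,0,0]
  ],
  "grip": -1
}}

```text
clock: 12.05
eef_pos: [557.5, 248.1, 84.9]
tool_rot: [3.14, 0.002, 1.719]
force: [-0.3, -0.5, 5.8]
width: 11.0
```

Call:
{"op": "move_arm", "data": {
  "increments": [
    [0,0,-0.3,0,0,0],
    [0,0,-0.8,0,0,0],
    [0,0,-1.4,0,0,0],
    [0,0,-2.1,0,0,0],
    [0,0,-3,0,0,0],
    [0,0,-4,0,0,0],
    [0,0,-4,0,0,0]
  ]
}}

```text
clock: 12.75
eef_pos: [557.9, 248.7, 125.8]
tool_rot: [3.138, 0.0, 1.719]
force: [0.5, 1.0, -4.2]
width: 10.6
```

The lid is held: -4.2 N, consistent with 0.35 kg. Computing the transfer to the mat.

```bash
python3 - <<'E'
from h import *
y=np.radians(84.3)
for p in([557.5,248.5,175],[605.5,-244.4,175],[605.5,-244.4,60],[605.5,-244.4,34]): print(inc(p,y))
E
```

```text
[-0.02 -0.03 -4.92  0.19  0.   14.17]
[-49.48  -2.54  -4.9    0.19   0.    14.17]
[-49.47  -2.57   6.6    0.19   0.    14.17]
[-49.47  -2.58   9.2    0.19   0.    14.17]
```

Call:
{"op": "move_arm", "data": {
  "increments": [
    [0,0,-2,0,0,0],
    [0,0,-4.9,0,0,0],
    [-2,-0.1,-4.9,0,0,0],
    [-5,-0.3,-4.9,0,0,1],
    [-8.5,-0.4,-4.9,0,0,2],
    [-12,-0.6,-4.9,0,0,3],
    [-15.5,-0.8,-4.9,0,0,4],
    [-19,-1,-4.9,0,0,5],
    [-22.5,-1.2,-4.9,0,0,6],
    [-26,-1.3,-4.9,0,0,7],
    [-29.5,-1.5,-4.9,0,0,8],
    [-33,-1.7,-4.9,0,0,9],
    [-36.5,-1.9,-4.9,0,0,10],
    [-40,-2,-4.9,0,0,11.5],
    [-43.5,-2.2,-4.9,0,0,13],
    [-46.5,-2.4,-4.9,0,0,14],
    [-48.5,-2.5,-4.9,0,0,14],
    [-49.5,-2.5,-4.9,0,0,14],
    [-49.5,-2.5,-4.9,0,0,14],
    [-49.5,-2.5,-4.9,0,0,14]
  ]
}}

```text
clock: 14.75
eef_pos: [605.1, -243.3, 173.7]
tool_rot: [3.141, -0.0, 1.476]
force: [0.1, -0.2, -4.0]
width: 10.7
```

```bash
python3 - <<'E'
from h import *
st=ctrl.read_state();print(st["eef_pos"],st["tool_rot"],st["force"],st["width"])
y=np.radians(84.3)
for p in([605.5,-244.4,60],[605.5,-244.4,34],[605.5,-244.4,30]): print(inc(p,y))
E
```

```text
[ 605.13151262 -243.30190547  173.71472923] [ 3.14125155e+00 -3.14311698e-05  1.47584739e+00] [ 0.07106411 -0.20504209 -4.02938532] 10.722592968182845
[-0.11  0.04 11.37  0.02 -0.    0.26]
[-0.11  0.04 13.97  0.02 -0.    0.26]
[-0.11  0.04 14.37  0.02 -0.    0.26]
```

Call:
{"op": "move_arm", "data": {
  "increments": [
    [-0.1,0,2,0,0,0],
    [-0.1,0,5,0,0,0],
    [-0.1,0,8,0,0,0],
    [-0.1,0,11,0,0,0],
    [-0.1,0,12.3,0,0,0],
    [-0.1,0,13,0,0,0],
    [-0.1,0,13.4,0,0,0],
    [-0.1,0,13.8,0,0,0],
    [-0.1,0,13.8,0,0,0],
    [-0.1,0,13.8,0,0,0]
  ]
}}

```text
clock: 15.75
eef_pos: [605.6, -246.7, 36.6]
tool_rot: [3.14, 0.002, 1.474]
force: [0.3, 0.3, -2.9]
width: 10.8
```

Call:
{"op": "move_arm", "data": {
  "increments": [
    [0,0,0.15,0,0,0],
    [0,0,0.3,0,0,0],
    [0,0,0.3,0,0,0],
    [0,0,0.3,0,0,0]
  ]
}}

```text
clock: 16.15
eef_pos: [605.0, -246.5, 32.7]
tool_rot: [3.141, 0.002, 1.474]
force: [0.1, 0.1, -3.0]
width: 10.6
```

Call:
{"op": "move_arm", "data": {
  "increments": [
    [0,0,0.1,0,0,0],
    [0,0,0.2,0,0,0],
    [0,0,0.2,0,0,0],
    [0,0,0.2,0,0,0]
  ]
}}

```text
clock: 16.55
eef_pos: [605.0, -246.5, 30.7]
tool_rot: [3.141, 0.002, 1.474]
force: [-1.4, -0.4, -3.3]
width: 10.6
```

Call:
{"op": "move_arm", "data": {
  "increments": [
    [0,0,0.1,0,0,0],
    [0,0,0.1,0,0,0],
    [0,0,0.1,0,0,0]
  ]
}}

```text
clock: 16.85
eef_pos: [605.2, -246.5, 29.9]
tool_rot: [3.141, 0.002, 1.474]
force: [-0.0, -0.2, -2.4]
width: 10.8
```

Call:
{"op": "move_arm", "data": {
  "increments": [
    [0,0,0.1,0,0,0],
    [0,0,0.1,0,0,0],
    [0,0,0.1,0,0,0]
  ]
}}

```text
clock: 17.15
eef_pos: [605.2, -246.5, 29.9]
tool_rot: [3.141, 0.002, 1.474]
force: [-2.4, 0.6, 5.0]
width: 11.1
```

Call:
{"op": "move_arm", "data": {
  "increments": [
    [0,0,0.1,0,0,0],
    [0,0,0.1,0,0,0],
    [0,0,0.1,0,0,0]
  ]
}}

```text
clock: 17.45
eef_pos: [605.2, -246.5, 29.9]
tool_rot: [3.14, 0.003, 1.474]
force: [-5.3, 1.2, 11.2]
width: 10.5
```

Contact: z has stopped at 29.9, as predicted, and the force is up. Release, rise and check.

Call:
{"op": "move_arm", "data": {
  "increments": [
    [0,0,-0.1,0,0,0],
    [0,0,-0.1,0,0,0]
  ]
}}

```text
clock: 17.65
eef_pos: [605.2, -246.5, 29.9]
tool_rot: [3.141, 0.002, 1.474]
force: [-4.1, 1.8, 7.6]
width: 10.9
```

Call:
{"op": "move_arm", "data": {
  "increments": [
    [0,0,0,0,0,0],
    [0,0,0,0,0,0],
    [0,0,0,0,0,0],
    [0,0,0,0,0,0],
    [0,0,-1,0,0,0],
    [0,0,-3,0,0,0],
    [0,0,-7,0,0,0],
    [0,0,-12,0,0,0],
    [0,0,-17,0,0,0],
    [0,0,-20,0,0,0],
    [0,0,-20,0,0,0],
    [0,0,-20,0,0,0]
  ],
  "grip": 0.2
}}

```text
clock: 18.85
eef_pos: [605.1, -246.2, 230.0]
tool_rot: [3.139, 0.002, 1.474]
force: [-0.7, -0.3, -1.8]
width: 51.3
```

```bash
python3 - <<'E'
from h import *
st=ctrl.read_state();print(st["clock"],st["eef_pos"],st["force"],st["width"])
a=eyes.get_image("side")[130:270,200:340,::-1];b=eyes.get_image("wrist")[:,:,::-1]
cv2.imwrite("pics/p5.png",cv2.convertScaleAbs(np.hstack([cv2.resize(a,(350,350),interpolation=cv2.INTER_CUBIC),cv2.resize(b,(450,350))]),alpha=1.6))
q=proj("wrist",[[605.5,-244.4,53]],st)*[450/560,350/420];print(q+[350,0])
E
```

```text
18.85 [ 605.10673442 -246.24746649  229.99807884] [-0.65153461 -0.33496024 -1.80620876] 51.30578846507769
[[575.24529658 156.16545254]]
```

View pics/p5.png

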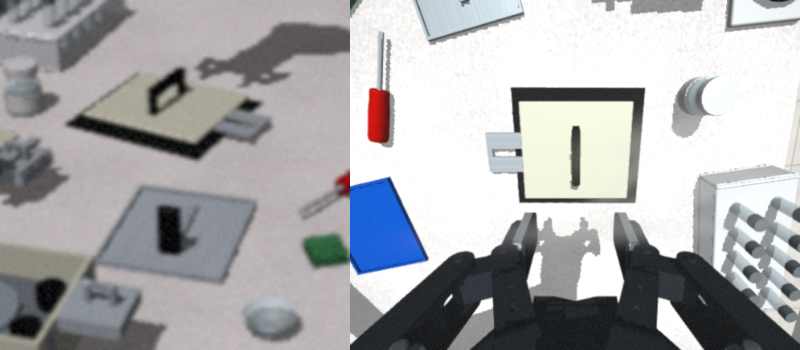

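The last picture shows the lid flat and centred on the mat, handle at (575,156), exactly where the mat centre projects. The pin is upright in the tray, and the gripper is clear of everything. Handing in.

```bash
python3 -c "
from cell import ctrl
print(ctrl.finish_job())"
```

```text
the job is handed in; nothing more can be done
None
```

The job is handed in at about 19 s on the robot's clock. I pulled the larger case's pin out level and set it upright in the grey aluminium tray. Then I lifted the lid straight up by its bar handle and lowered it to contact on the black mat before releasing it.

- **Lid:** the last wrist picture shows it right way up and flat, with the handle within about 2 mm of the measured mat centre. At contact the tool stopped at z = 29.9 mm, the height predicted for a lid lying flat.
- **Pin:** the last side picture shows it still standing inside the tray.
- **Gripper:** open and about 200 mm above its release height on the lid, touching nothing.
- **Forces:** the highest reading was 26 N, when the pin met the tray floor.
- **Small disagreements:** tool readings differed from the commanded positions by up to 3 mm. The handle was about 2 mm off my first estimate, and I corrected for that before gripping.

No check failed. `finish_job` gave no verdict.

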